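# Clear the plaster chips and hold the suction lever

## Robot

A 6-joint arm with a two-finger parallel gripper is mounted at the origin on a cart in front of the work surface, level with it; the furniture and walls round the work are solid. World frame = base frame: x ahead of the robot, y to its left, z up, the work surface at z = 0. Lengths are in mm, angles in rad, forces in N, time in s.
With the tool pointing down it reaches from about 350 to 975 mm from the base axis. Payload 7.1 kg.
Tool frame: the origin (TCP) lies at the very end of the fingers, on their centre line; the grasp point (between the pads) lies 19 mm behind it (ctrl.grasp_offset is the distance from the TCP to the grasp point, in mm); z points along the fingers, y is the line along which they close (so a half turn about z gives the same grasp; the last joint's range is limited). The gripper opens to 88 mm and grips with 3 to 60 N. Pads are 20 mm wide; open, the fingers measure 115 mm over their backs; the gripper's body (75 mm by 178 mm) begins 61 mm behind the grasp point.
Start: joints at [-1.238, 0.423, 1.63, -0, 1.089, -0.019], TCP at [215.384, -586.698, 222.675] pointing down, gripper open.
Joint ranges: [-3, 3], [-0.9, 2.11], [0.09, 2.58], [-1.31, 4.45], [0.11, 2.69], [-2.54, 2.54]. Speed limits (rad/s): [2.39, 2.39, 3.01, 3.14, 3.14, 3.14].

## Interface

Orientations are given as a rotation vector (axis times angle).
In Python, from workcell import ctrl, viewer, ticket, models gives the robot as it stands.
- The arm moves only by the tool play_rows, never from a script. Its arguments are lists of equal length, an entry for each row: "dp": the shift along the world's x, y, z in mm, a list of three; "yaw": the turn about the world's z in degrees. In form: {"dp": [[tx, ty, tz], ...], "yaw": [yaw, ...]}. A call has 1 to 8 rows; each row shifts and turns the commanded pose from where the row before left it; what a row does not reach is not made up. A row lasts 1/12 s, in which the tool goes at most 41.7 mm and 7.16 degrees, less where a joint would pass 70% of its speed; a pose out of reach is approached as far as the arm can. A call is refused whole if a number of a shift passes 41.7 or a number of a turn 7.16, either way. A call with a gripper value outside its range is refused whole. "gripper" is the closure, from 0 (fully open) to 1 (shut), set as the call begins (left out, the last holds). The fingers move at their own pace and stop on an object; the grip force is fixed at half the most. Time passes only in rows, so rows that do not move let the fingers close. It gives the time, the measured TCP pose, the force, the opening and the grip force at its end, in the units of the state.
- ctrl.get_obs(): the state, without advancing time (a new reading comes with each control period).
- viewer.get_image(name): name is "scene" or "top" or "wrist"; returns a dict with "pixels" (480x640x3 uint8, red, green, blue), "range_z" (480x640 float32, mm along the optical axis (not along the pixel's ray), 0 where there is no reading), "fx", "fy", "cx", "cy" (pixels), "dist_coeffs" ([k1, k2, p1, p2, k3] as OpenCV has them; the pictures are not rectified), "T" (4x4, takes a point from camera to world coordinates); the wrist camera has in their place "hand_eye" (4x4, takes a point from camera to tool coordinates, whose origin is the TCP and whose axes are the flange's). Camera axes: x right, y up, looking along -z (the intrinsics and any distortion apply to the point x, -y, -z); pixel columns grow to the right and rows downward; lengths in mm; the calibration is good to about 2 mm. A picture is of the moment at which its call begins: read the wrist's pose just before it.
- ticket.close_job(): hands the job in; it is judged then, once.
Trained networks look in a picture, given as the dict that the camera call returned (one of the last four; its "shot" number tells which), for a name from the list of things; names that differ only in an ending like _2 or _b are one class to them, and where a whole thing is asked for, a point or a joint stands for the part that bears it (a point fixed in the world has none). Each returns a list of dicts, best first, with "conf" (0 to 1); they miss things now and then, are a little off and sometimes report something else, mostly with a low value. They report only what shows in the picture. A call takes as long as a camera call.
- models.look_for(picture, name): "bbox" ([centre column, centre row, width, height] in pixels, round what is visible of it).
- models.landmark_of(picture, name): "location" ([column, row] in pixels: a listed point, or the origin of a listed thing).
The state is a dict: "t": time; "qpos": joint angles; "qvel": joint speeds; "joint_torque": joint torques, N m; "ee_pos": TCP position; "orientation": TCP orientation; "ft_force": force on the tool from outside, world axes, zero at the start; "moment": the same for the moment, N m; "width": finger opening in mm; "grasp_force": force on a finger pad.
Only numpy, scipy, OpenCV 4.12 (cv2) and the standard library are available. Lean on these libraries where they do the work, as an engineer would, in place of code of your own. Each camera call takes 0.05 s, during which the arm holds its last target. There are 200 camera calls.

## Task

Sweep the four plaster chips into the scoop of the white chip extractor with the blue-handled scraper, not with the fingers, until every chip lies wholly inside between its cheeks, then stand the scraper upright on the worktop outside the scoop and let go of it. Then flip the red safety catch right over, away from the scoop side, so that it no longer bars the lever, pull the suction lever by its black crossbar all the way toward the robot's side and finish while still holding it there against its spring; do not let go at the end. Leave the plaster cast, the amber bottle and the impression tray where they are.

Things in the scene. Friction and masses are not known exactly. Their poses are not given: they have to be found in the camera images.
- intake: the chip extractor, fixed to the worktop: a white housing 152 (x) x 110 (y) x 45 mm high, with a floorless, open-topped scoop on its -y side: two aluminium cheeks 30 mm high, 140 mm apart inside, reach 90 mm out from the dark grille (at y = -55 mm) to the scoop's mouth (y = -145 mm). Origin: centre of the housing's underside, z = 0. Own axes: x away from the robot, y from the scoop to the housing (the direction to sweep), z up; the whole unit stands turned by up to 0.15 rad
- mouth (a point): middle of the scoop's open mouth at worktop level, 145 mm from the extractor's origin along its -y; axes as the extractor's
- catch (a joint): red safety catch on the housing: 0 = shut, leaning to the extractor's -y across the front of one arm of the lever, which it blocks; grows as it is flipped over to +y; upright at 0.49 rad, fully open 1.25 rad (end stop). Stiff hinge along the extractor's x at (4, 50, 53) mm in the extractor's frame, about 1 N at the tab; stays where it is left. Bar 62 mm long with a thumb tab at its end
- catch_tab (a point): middle of the red thumb tab, a 10 mm thick round peg at the end of the catch's 62 mm bar; it reaches 15 mm either way from here along the extractor's x, toward the robot free of the lever. Shut it stands 108 mm above the worktop, upright 115 mm, and open 98 mm, 72 mm farther along the extractor's +y
- lever (a joint): suction lever on the housing, a U-shaped bail: two 10 mm steel arms 60 mm apart joined by a black crossbar. 0 = at rest, leaning 0.25 rad back (extractor's +x); grows as it is pulled toward the extractor's -x (the robot's side); end stop at 1.0 rad. A spring draws it back to 0: about 2 N at the crossbar at rest, 8 N at the stop. With the catch shut it stops within about 0.2 rad
- lever_grip (a point): middle of the lever's black round crossbar, 16 mm thick, which runs along the extractor's y with 50 mm free between the arms and nothing but the housing's top (45 mm) below; 72 mm from the pivot; 120 mm above the worktop at rest, and 103 mm at the stop after moving 67 mm toward the extractor's -x
- lever_pivot (a point): the lever's pivot midway between its arms, 50 mm above the worktop; it turns about the extractor's y axis
- scraper_grip (a point): the loose scraper's grip point, 74 mm above its underside. It stands upright: a rubber foot 105 (x) x 34 (y) x 14 mm, an aluminium clamp above it, and a blue upright handle 40 (x) x 22 (y) mm from 28 to 97 mm above the underside; 0.1 to 0.25 kg. Own x along the foot, own y the direction to push (either way). To its right, from y = -0.29, stands a steriliser some 0.4 m tall, and wall cabinets hang 0.58 m above the back of the worktop (beyond x = 0.6): mind the arm
- chip0_c (a point): middle of a loose tan plaster chip, a lump about 22 x 20 mm and 16 mm high, 14 g, on the worktop in front of the scoop's mouth
- chip1_c (a point): middle of a loose tan plaster chip, a lump about 22 x 20 mm and 16 mm high, 14 g, on the worktop in front of the scoop's mouth
- chip2_c (a point): middle of a loose tan plaster chip, a lump about 22 x 20 mm and 16 mm high, 14 g, on the worktop in front of the scoop's mouth
- chip3_c (a point): middle of a loose tan plaster chip, a lump about 22 x 20 mm and 16 mm high, 14 g, on the worktop in front of the scoop's mouth
- plaster_cast: tan dental stone cast, 58 x 68 x 32 mm, to be left alone; origin at its underside
- bottle_amber: small amber bottle with a black cap, 36 mm thick, 78 mm high, to be left alone; origin at its underside
- impression_tray: steel impression tray, 100 x 68 x 17 mm, to be left alone; origin at its underside
- chip0: the same chip as chip0_c; origin at its underside
- chip1: the same chip as chip1_c; origin at its underside
- chip2: the same chip as chip2_c; origin at its underside
- chip3: the same chip as chip3_c; origin at its underside
- scraper: the same scraper; origin at the middle of its underside

How it is judged (in metres and radians):
On the way, in this order (a step that is already met when the one before it is completed fails the run):
1. all four chips swept wholly into the scoop (y of chip0_c in the frame of intake between -0.135 and -0.05 m and x of chip0_c in the frame of intake between -0.072 and 0.072 m and height (world z) of each of chip0_c, chip1_c, chip2_c, chip3_c below 0.03 m and y of chip1_c in the frame of intake between -0.135 and -0.05 m and x of chip1_c in the frame of intake between -0.072 and 0.072 m and y of chip2_c in the frame of intake between -0.135 and -0.05 m and x of chip2_c in the frame of intake between -0.072 and 0.072 m and y of chip3_c in the frame of intake between -0.135 and -0.05 m and x of chip3_c in the frame of intake between -0.072 and 0.072 m), for 0.2 s.
2. scraper standing on the worktop outside the scoop, let go (contact force between the fingers and scraper below 0.1 N and angle between scraper_grip's own z axis and vertical below 0.12 rad and height (world z) of scraper_grip between 0.068 and 0.08 m and linear speed of scraper below 0.02 m/s and (y of scraper_grip in the frame of intake below -0.17 m or y of scraper_grip in the frame of intake above 0.09 m or x of scraper_grip in the frame of intake below -0.11 m or x of scraper_grip in the frame of intake above 0.11 m)), for 0.2 s.
3. safety catch flipped over, lever still at rest (value of joint catch above 0.9 rad and value of joint lever below 0.3 rad), for 0.1 s.
4. lever pulled all the way (value of joint lever above 0.82 rad and contact force between the fingers and lever above 1 N and value of joint catch above 0.9 rad), for 0.3 s.
At the end, for the whole second after the job is handed in: Fingers hold the lever past 0.82 rad, still, with over 1 N; catch past 0.9 rad; chip middles over 10 mm inside the mouth, between the cheeks; scraper let go, upright within 0.12 rad on the worktop, its middle 25 mm or more outside the mouth or past another side of the extractor (all of step 1 and all of step 2 and all of step 4 and velocity of joint lever between -0.1 and 0.1 rad/s); the arm keeps its last pose, push and grip.
It fails at once if a finger pushes a chip (contact force between the fingers and chip0 above 0.3 N or contact force between the fingers and chip1 above 0.3 N or contact force between the fingers and chip2 above 0.3 N or contact force between the fingers and chip3 above 0.3 N).
It fails at once if a bystander is moved by more than 30 mm (distance of any of plaster_cast, bottle_amber, impression_tray from where it was at the start of the episode above 0.03 m).
It also fails if it takes over 67 s, if anything falls off the work surface, if the arm or the gripper's body presses on something with over 40 N, if the wrist force passes 120 N, or if a joint passes its speed limit or range.

## Working session

There is one attempt and no reset: what is moved stays moved. The work goes in short steps, Python scripts to look and compute and a tool call to move; the robot and the scene stay as the last step left them, time stands still between calls to the robot, and variables do not carry over. Pictures are saved under pics/ and viewed, at most 10 in all, crops included, and the job is handed in when it is done.

Besides the shell and the picture viewer there is one more tool, called as name([rows], argument=value, ...), one row to a line, values as JSON. play_rows: Moves the arm, as the interface text tells. Its arguments: {"type":"object","properties":{"dp":{"type":"array"},"yaw":{"type":"array"},"gripper":{"type":"number"}},"required":["dp","yaw"]}

```bash
mkdir -p pics; ls
cat > h.py <<'E'
import numpy as np, cv2
from scipy.spatial.transform import Rotation as R
from workcell import ctrl, viewer, ticket, models
def shot(name):
    o=ctrl.get_obs(); p=viewer.get_image(name)
    if name=="wrist":
        T=np.eye(4);T[:3,:3]=R.from_rotvec(o["orientation"]).as_matrix();T[:3,3]=o["ee_pos"]
        p["Tw"]=T@np.array(p["hand_eye"])
    else: p["Tw"]=np.array(p["T"])
    return p
def ray(p,uv):
    K=np.array([[p["fx"],0,p["cx"]],[0,p["fy"],p["cy"]],[0,0,1.]])
    x,y=cv2.undistortPoints(np.array([[uv]],float),K,np.array(p["dist_coeffs"],float))[0,0]
    d=np.array([x,-y,-1.]); return p["Tw"][:3,3], p["Tw"][:3,:3]@d
def depthpt(p,uv):
    o,d=ray(p,uv);u,v=int(round(uv[0])),int(round(uv[1]))
    z=p["range_z"][max(v-1,0):v+2,max(u-1,0):u+2];z=z[z>0]
    return o+d*np.median(z) if z.size else None
def atz(p,uv,z):
    o,d=ray(p,uv); return o+d*(z-o[2])/d[2]
def tri(l):
    A=np.zeros((3,3));b=np.zeros(3)
    for p,uv in l:
        o,d=ray(p,uv);d=d/np.linalg.norm(d);M=np.eye(3)-np.outer(d,d);A+=M;b+=M@o
    return np.linalg.solve(A,b)
def proj(p,X):
    K=np.array([[p["fx"],0,p["cx"]],[0,p["fy"],p["cy"]],[0,0,1.]])
    c=np.linalg.inv(p["Tw"])@np.append(X,1); 
    return cv2.projectPoints(np.array([[c[0],-c[1],-c[2]]]),np.zeros(3),np.zeros(3),K,np.array(p["dist_coeffs"],float))[0][0,0]
def save(p,n): cv2.imwrite("pics/"+n,p["pixels"][:,:,::-1])
E
python3 - <<'E'
from h import *
np.set_printoptions(precision=1,suppress=True)
P={n:shot(n) for n in("scene","top")}
names="intake mouth catch_tab lever_grip lever_pivot scraper_grip scraper chip0_c chip1_c chip2_c chip3_c plaster_cast bottle_amber impression_tray".split()
for k,p in P.items(): save(p,k+"0.png")
for n in names:
    L=[]
    for k,p in P.items():
        r=models.landmark_of(p,n)
        for q in r[:4 if n=="chip0_c" else 1]:
            print(n,k,np.round(q["location"]),round(q["conf"],2),depthpt(p,q["location"]))
        if r: L.append((p,r[0]["location"]))
    if len(L)==2: print("   tri",tri(L))
E
```

```text
pics
intake scene [244. 328.] 0.88 [446.1 346.2  44.9]
intake top [225. 278.] 0.78 [483.8 316.9  44.5]
   tri [486.4 326.1   6.1]
catch_tab scene [236. 299.] 0.75 [456.7 353.5 111.4]
lever_grip scene [237. 276.] 0.88 [505.2 326.5 126.4]
lever_grip top [215. 262.] 0.81 [510.2 321.9 127. ]
   tri [510.8 323.4 122. ]
lever_pivot scene [240. 308.] 0.67 [507.3 324.8  44.2]
lever_pivot top [219. 273.] 0.87 [492.3 329.1  47.4]
   tri [492.9 329.1  55.3]
scraper_grip scene [425. 244.] 0.93 [ 434.8 -126.4   90.5]
scraper_grip top [449. 290.] 0.61 [ 453.4 -126.5   93.3]
   tri [ 449.1 -133.5   81.2]
scraper scene [420. 270.] 0.68 [ 436.1 -125.8   16.4]
scraper top [445. 290.] 0.93 [ 455.1 -125.2   59. ]
   tri [ 452.7 -138.9    2.5]
chip0_c scene [334. 309.] 0.45 [427.2 143.4  16.7]
chip0_c top [310. 302.] 0.64 [433.2 144.   16.3]
chip0_c top [401. 185.] 0.61 [666.7 -41.5  58.8]
   tri [431.9 142.4  13.4]
chip1_c scene [322. 296.] 0.4 [480.  138.3  15.8]
chip1_c top [315. 276.] 0.41 [485.6 134.7  16.9]
   tri [485.7 134.6  10.8]
chip2_c scene [345. 305.] 0.48 [424.3 113.2  16.4]
chip2_c top [330. 302.] 0.45 [432.7 104.   16.6]
   tri [433.2 104.8   7. ]
chip3_c scene [338. 289.] 0.61 [482.4  90.9  13.9]
chip3_c top [336. 273.] 0.4 [491.9  91.6  14.4]
   tri [490.1  89.    8.7]
plaster_cast scene [366. 228.] 0.86 [ 678.3 -150.5   13.6]
plaster_cast top [460. 172.] 0.63 [ 700.  -171.    17.7]
   tri [ 705.5 -175.5   -6.2]
bottle_amber scene [341. 242.] 0.53 [655.7 -45.5  13.2]
bottle_amber top [400. 186.] 0.82 [665.2 -40.2  55.7]
   tri [671.1 -50.6   4.5]
impression_tray scene [196. 296.] 0.96 [650.3 368.4   3.2]
impression_tray top [205. 196.] 0.83 [659.2 367.4   0.2]
   tri [659.1 366.9  -2.7]
```

View pics/scene0.png

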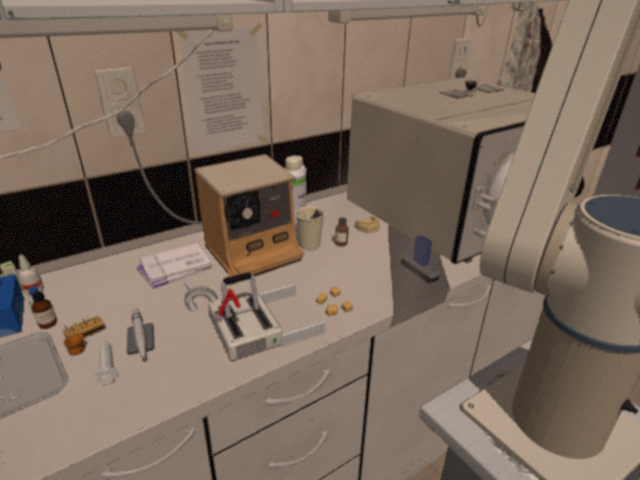

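View pics/top0.png

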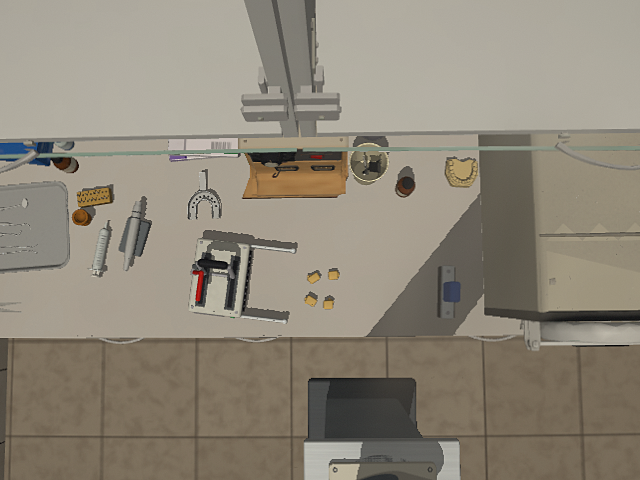

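The pictures show the extractor at about (225,275) in the top view with its mouth to the right. The four chips are at (313,277), (334,273), (310,300) and (328,303), and the scraper is at (449,291). The steriliser's left side is at column 482. Next I'll fit the extractor's pose and the steriliser's extents from depth.

Run:
```python
from h import *
np.set_printoptions(precision=3,suppress=True)
p=shot("top"); o=ctrl.get_obs()
print(R.from_rotvec(o["orientation"]).as_matrix(), o["width"])
H,W=480,640
u,v=np.meshgrid(np.arange(W),np.arange(H));z=p["range_z"]
K=np.array([[p["fx"],0,p["cx"]],[0,p["fy"],p["cy"]],[0,0,1.]])
n=cv2.undistortPoints(np.stack([u,v],-1).reshape(-1,1,2).astype(float),K,np.array(p["dist_coeffs"],float))[:,0]
d=np.c_[n[:,0],-n[:,1],-np.ones(len(n))]*z.reshape(-1,1)
X=d@p["Tw"][:3,:3].T+p["Tw"][:3,3];X=X[z.ravel()>0]
def sel(x0,x1,y0,y1,z0,z1):
    m=(X[:,0]>x0)&(X[:,0]<x1)&(X[:,1]>y0)&(X[:,1]<y1)&(X[:,2]>z0)&(X[:,2]<z1);return X[m]
for nm,b in dict(house=(380,600,240,420,38,52),cheeks=(380,600,150,290,22,36),scraper=(380,520,-200,-60,8,22),handle=(380,520,-200,-60,85,105),ster=(200,800,-900,-200,300,480),steh=(200,900,-900,-200,60,290)).items():
    S=sel(*b); print(nm,len(S),S.min(0) if len(S) else '',S.max(0) if len(S) else '', cv2.minAreaRect(S[:,:2].astype(np.float32)) if len(S) else '',np.median(S[:,2]) if len(S) else '')
C=sel(380,600,150,290,22,36)
for lo,hi in((380,475),(475,600)):
    c=C[(C[:,0]>lo)&(C[:,0]<hi)]; print(len(c),np.polyfit(c[:,1],c[:,0],1),c.min(0),c.max(0),c.mean(0))
q=sel(380,600,240,420,95,135);print(q.min(0),q.max(0))
```

```text
[[ 0.939  0.345 -0.   ]
 [ 0.345 -0.939  0.   ]
 [-0.    -0.    -1.   ]] 87.76784356766052
house 3336 [403.893 266.372  38.018] [565.714 393.104  51.997] ((484.0556640625, 328.7661437988281), (113.68739318847656, 154.16873168945312), 82.7259750366211) 45.14776832339487
cheeks 390 [390.696 150.926  22.017] [553.475 288.27   35.972] ((470.39373779296875, 213.09988403320312), (132.28125, 154.48394775390625), 82.7604751586914) 29.551945420462175
scraper 175 [ 399.585 -155.522    8.115] [ 504.125 -115.752   21.892] ((451.3189392089844, -137.4467315673828), (39.59678649902344, 104.74563598632812), 87.73223876953125) 13.555919284707443
handle 237 [ 432.905 -145.403   85.382] [ 471.51  -122.868  102.416] ((452.01239013671875, -134.20306396484375), (21.97021484375, 38.612308502197266), 87.37462615966797) 95.7539551622474
ster 20328 [ 380.539 -382.53   300.024] [ 701.897 -208.538  357.202] ((541.232421875, -295.4718322753906), (321.5779724121094, 173.67970275878906), 0.08245917409658432) 349.03689866498223
steh 9062 [ 348.234 -431.525   60.01 ] [ 767.551 -207.226  289.998] ((520.6046142578125, -243.86572265625), (467.49810791015625, 173.8197479248047), 28.411285400390625) 204.27887693648165
197 [  0.376 316.593] [390.696 150.926  22.527] [474.989 288.27   35.858] [409.854 248.055  29.44 ]
193 [ -0.244 592.723] [478.891 174.633  22.017] [553.475 275.081  35.972] [535.93  233.153  29.566]
[439.249 292.508  95.079] [517.333 362.703 132.93 ]
```

play_rows([
  [0, 36, 0],
  [0, 36, 0],
  [0, 36, 0],
  [0, 36, 0],
  [0, 36, 0],
  [0, 36, 0],
  [0, 36, 0],
  [10, 30, 0],
], yaw=[0, 0, 0, 0, 0, 0, 0, 0])

```text
t: 2.22
ee_pos: [224.0, -302.1, 222.4]
orientation: [-3.092, -0.548, 0.001]
ft_force: [0.1, 0.8, 0.5]
width: 87.8
grasp_force: 0.0
```

play_rows([
  [10, 25, 0],
  [15, 25, 0],
  [15, 25, 0],
  [12, 25, 0],
  [10, 20, 0],
  [0, 5, 0],
  [0, 0, 0],
  [0, 0, 0],
], yaw=[7, 7, 7, 7, 7, 7, 7, 7])

```text
t: 2.88
ee_pos: [287.7, -179.1, 222.9]
orientation: [2.465, 1.947, 0.0]
ft_force: [0.2, -0.2, 0.6]
width: 88.1
grasp_force: 0.0
```

Run:
```python
from h import *
np.set_printoptions(precision=2,suppress=True)
o=ctrl.get_obs();print(o["t"],o["ee_pos"],o["qpos"],R.from_rotvec(o["orientation"]).as_matrix()[:2,1],o["ft_force"])
w=shot("wrist");print(w["Tw"])
for n in("scraper_grip","scraper"):
    for k in models.landmark_of(w,n)[:1]: print(n,k,depthpt(w,k["location"]))
s=shot("scene");
for uv in((400,200),(430,225),(370,150),(450,240),(455,270),(390,110),(420,225)): print(uv,depthpt(s,uv))
```

```text
2.8833 [ 287.69 -179.12  222.9 ] [-0.59 -0.02  2.21  0.    0.96 -0.36] [ 0.97 -0.23] [ 0.22 -0.15  0.62]
[[   0.97    0.23    0.06  302.23]
 [  -0.23    0.94    0.23 -115.63]
 [  -0.     -0.24    0.97  386.41]
 [   0.      0.      0.      1.  ]]
scraper_grip {'location': [503.6, 134.9], 'conf': 0.77} [ 442.13 -138.53   98.33]
scraper {'location': [465.2, 132.1], 'conf': 0.93} [ 432.12 -131.99   52.32]
(400, 200) [ 618.03 -213.99  111.15]
(430, 225) [ 499.9  -211.71   87.62]
(370, 150) [ 754.69 -211.78  213.06]
(450, 240) [ 430.91 -212.14   76.46]
(455, 270) [ 407.32 -222.48   -3.1 ]
(390, 110) [ 689.99 -213.26  338.67]
(420, 225) [ 533.   -211.69   72.74]
```

play_rows([
  [20, 10, 0],
  [25, 10, 0],
  [30, 10, 0],
  [30, 10, -10],
  [30, 5, -15],
  [20, 0, -15],
  [8, 0, -15],
  [0, 0, 0],
], yaw=[5.5, 5.3, 0, 0, 0, 0, 0, 0])

```text
t: 3.75
ee_pos: [450.7, -134.4, 165.3]
orientation: [-2.28, -2.157, 0.002]
ft_force: [-0.5, -0.7, 0.3]
width: 87.8
grasp_force: 0.0
```

Run:
```python
from h import *
np.set_printoptions(precision=2,suppress=True)
o=ctrl.get_obs();print(o["t"],o["ee_pos"],o["qpos"],R.from_rotvec(o["orientation"]).as_matrix()[:2,1],o["ft_force"])
w=shot("wrist");save(w,"w1.png");t=shot("top")
for p in (w,t):
  for n in("scraper_grip","scraper"):
    for k in models.landmark_of(p,n)[:1]: print(n,k,atz(p,k["location"],74 if n!="scraper" else 0),depthpt(p,k["location"]))
```

```text
3.75 [ 450.75 -134.36  165.3 ] [-0.32  0.28  2.01  0.    0.85 -0.26] [ 1.   -0.06] [-0.46 -0.7   0.32]
scraper_grip {'location': [321.6, 250.5], 'conf': 0.95} [ 453.06 -140.49   74.  ] [ 453.2  -133.52   98.99]
scraper {'location': [319.7, 229.0], 'conf': 0.74} [ 452.   -140.53    0.  ] [ 452.45 -127.42   60.63]
scraper_grip {'location': [447.1, 292.5], 'conf': 0.68} [ 449.5  -125.86   74.  ] [ 449.48 -124.67   80.13]
scraper {'location': [448.4, 290.3], 'conf': 0.66} [ 454.26 -143.02    0.  ] [ 453.67 -125.66   88.59]
```

View pics/w1.png

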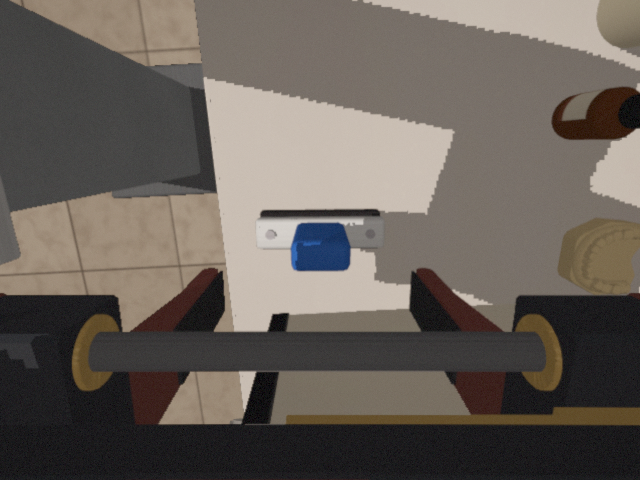

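play_rows([
  [1.5, -2.5, -10],
  [0, 0, -25],
  [0, 0, -30],
  [0, 0, -25],
  [0, 0, -15],
  [0, 0, -5],
  [0, 0, 0],
], yaw=[0, 0, 0, 0, 0, 0, 0])

```text
t: 4.63
ee_pos: [451.0, -137.1, 56.6]
orientation: [-2.279, -2.16, 0.002]
ft_force: [-0.1, 0.3, -0.3]
width: 87.8
grasp_force: 0.0
```

play_rows([
  [0, 0, 0],
  [0, 0, 0],
  [0, 0, 0],
  [0, 0, 0],
  [0, 0, 0],
  [0, 0, 0],
], yaw=[0, 0, 0, 0, 0, 0], gripper=1)

```text
t: 5.13
ee_pos: [452.2, -137.3, 58.1]
orientation: [2.279, 2.161, 0.001]
ft_force: [-0.5, 0.6, 0.1]
width: 51.1
grasp_force: 0.0
```

play_rows([
  [0, 0, 0],
  [0, 0, 0],
  [0, 0, 0],
  [0, 0, 0],
], yaw=[0, 0, 0, 0])

```text
t: 5.47
ee_pos: [452.1, -137.2, 57.8]
orientation: [2.279, 2.161, 0.0]
ft_force: [0.6, -0.0, 3.6]
width: 39.9
grasp_force: 30.0
```

play_rows([
  [0, 0, 4],
  [0, 0, 4],
  [0, 0, 4],
  [0, 0, 0],
], yaw=[0, 0, -2.4, -2.4])

```text
t: 5.8
ee_pos: [452.1, -137.2, 70.3]
orientation: [2.37, 2.062, 0.0]
ft_force: [-0.2, -0.5, -1.9]
width: 39.9
grasp_force: 30.0
```

Run:
```python
from h import *
np.set_printoptions(precision=2,suppress=True)
o=ctrl.get_obs();print(o["t"],o["ee_pos"],o["qpos"],R.from_rotvec(o["orientation"]).as_matrix()[:2,1],o["ft_force"],o["width"],o["grasp_force"])
t=shot("top");s=shot("scene")
th=-0.127;O=np.array([484,328.8]);A=np.array([[np.cos(th),-np.sin(th)],[np.sin(th),np.cos(th)]])
for p in(t,s):
  for i in range(4):
    for k in models.landmark_of(p,f"chip{i}_c")[:4]:
        x=atz(p,k["location"],8); print(i,round(k["conf"],2),k["location"],x,"intake",A.T@(x[:2]-O))
g=o["ee_pos"][:2];print("tool",A.T@(g-O))
```

```text
5.8 [ 452.06 -137.25   70.35] [-0.32  0.46  2.05  0.    0.63 -0.18] [ 0.99 -0.14] [-0.22 -0.49 -1.94] 39.89274910239573 29.995243549346924
0 0.55 [310.0, 304.2] [428.18 145.36   8.  ] intake [ -32.14 -189.03]
1 0.69 [206.5, 193.4] [663.85 363.45   8.  ] intake [174.01  57.15]
1 0.6 [312.6, 275.3] [488.04 139.46   8.  ] intake [  27.99 -187.31]
2 0.65 [198.5, 286.7] [466.38 378.68   8.  ] intake [-23.79  47.25]
2 0.55 [332.1, 303.4] [429.45  99.5    8.  ] intake [ -25.07 -234.36]
3 0.53 [336.0, 273.1] [492.15  90.67   8.  ] intake [  38.24 -235.18]
0 0.55 [335.7, 291.9] [483.76  95.99   8.  ] intake [  29.25 -230.96]
0 0.51 [332.8, 307.1] [441.63 134.5    8.  ] intake [ -17.41 -198.1 ]
1 0.63 [322.2, 299.2] [477.92 137.94   8.  ] intake [  18.14 -190.09]
2 0.41 [343.7, 308.5] [424.58 117.23   8.  ] intake [ -32.14 -217.39]
3 0.5 [337.2, 290.6] [485.97  90.08   8.  ] intake [  32.19 -236.55]
tool [  27.34 -466.34]
```

play_rows([
  [0, 20, 0],
  [0, 30, 0],
  [-1, 35, 0],
  [-1, 35, 0],
  [-1, 30, 0],
  [0, 20, 0],
  [0, 8, 0],
  [0, 0, 0],
], yaw=[0.7, 0, 0, 0, 0, 0, 0, 0])

```text
t: 6.97
ee_pos: [449.0, 42.1, 69.7]
orientation: [2.352, 2.082, 0.0]
ft_force: [0.4, 0.8, -1.6]
width: 39.7
grasp_force: 30.0
```

play_rows([
  [0, 0, -5],
  [0, 0, -5],
  [0, 0, -2.5],
  [0, 0, 0],
], yaw=[0, 0, 0, 0])

```text
t: 7.3
ee_pos: [448.8, 39.8, 57.2]
orientation: [-2.357, -2.076, 0.001]
ft_force: [-2.0, 1.0, 7.7]
width: 40.1
grasp_force: 30.0
```

play_rows([
  [1, 8, 0.5],
  [1.3, 10, 0],
  [1.3, 10, 0],
  [1.3, 10, 0],
  [1.3, 10, 0],
  [1.3, 10, 0],
  [1.3, 10, 0],
  [1.3, 10, 0],
], yaw=[0, 0, 0, 0, 0, 0, 0, 0])

```text
t: 7.97
ee_pos: [459.0, 120.0, 57.6]
orientation: [-2.355, -2.079, 0.0]
ft_force: [-0.2, -0.9, -2.3]
width: 40.0
grasp_force: 30.0
```

Run:
```python
from h import *
np.set_printoptions(precision=2,suppress=True)
o=ctrl.get_obs();print(o["t"],o["ee_pos"],R.from_rotvec(o["orientation"]).as_matrix()[:2,1],o["ft_force"])
w=shot("wrist");save(w,"w2.png")
```

```text
7.9667 [459.02 120.03  57.61] [ 0.99 -0.12] [-0.21 -0.92 -2.34]
```

View pics/w2.png

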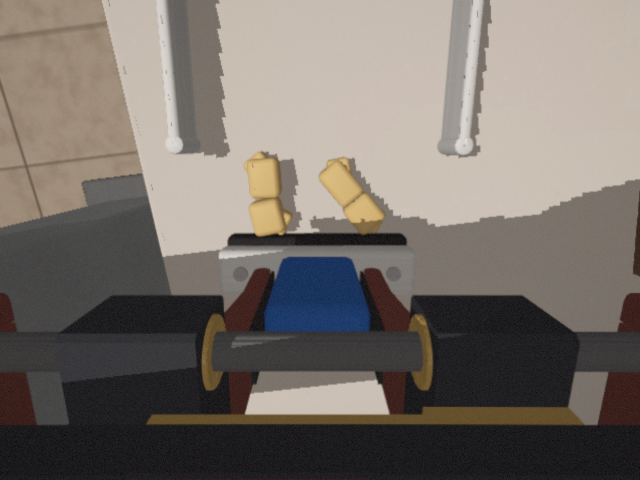

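play_rows([
  [1.3, 10, -0.3],
  [1.3, 10, 0],
  [1.3, 10, 0],
  [1.3, 10, 0],
  [1.3, 10, 0],
  [1.3, 10, 0],
  [1.3, 10, 0],
  [1.3, 10, 0],
], yaw=[0, 0, 0, 0, 0, 0, 0, 0])

```text
t: 8.68
ee_pos: [469.5, 199.8, 57.4]
orientation: [2.355, 2.079, -0.0]
ft_force: [0.3, -1.2, -1.7]
width: 39.9
grasp_force: 30.0
```

play_rows([
  [0.6, 5, 0],
  [0, 0, 0],
  [-1.3, -10, 0.3],
  [-1.9, -15, 0],
  [-1.9, -15, 0],
  [-1.9, -15, 0],
  [-1.9, -15, 0],
  [-1.3, -10, 0],
], yaw=[0, 0, 0, 0, 0, 0, 0, 0])

```text
t: 9.35
ee_pos: [458.8, 121.7, 57.6]
orientation: [-2.356, -2.077, 0.002]
ft_force: [0.1, -0.2, -1.3]
width: 40.0
grasp_force: 30.0
```

Run:
```python
from h import *
np.set_printoptions(precision=2,suppress=True)
o=ctrl.get_obs();print(o["t"],o["ee_pos"],R.from_rotvec(o["orientation"]).as_matrix()[:2,1],o["ft_force"])
w=shot("wrist");save(w,"w3.png")
th=-0.127;O=np.array([484,328.8]);A=np.array([[np.cos(th),-np.sin(th)],[np.sin(th),np.cos(th)]])
print("tool",A.T@(o["ee_pos"][:2]-O))
hsv=cv2.cvtColor(w["pixels"],cv2.COLOR_RGB2HSV)
m=cv2.inRange(hsv,(12,110,120),(28,255,255));m[330:]=0
n,l,st,c=cv2.connectedComponentsWithStats(m)
for i in range(1,n):
    if st[i,4]>100:
        x0,y0,ww,hh,a=st[i]
        print(st[i],[A.T@(atz(w,uv,8)[:2]-O) for uv in((x0,y0),(x0+ww,y0+hh))],A.T@(atz(w,c[i],10)[:2]-O))
```

```text
9.35 [458.82 121.67  57.59] [ 0.99 -0.13] [ 0.15 -0.18 -1.26]
tool [   1.26 -208.65]
[ 233    0   57   80 1128] [array([-42.68, -69.14]), array([ -13.95, -107.32])] [-27.19 -88.93]
[ 291   16   89   62 1606] [array([-12.9 , -76.43]), array([  34.73, -106.29])] [ 11.67 -93.39]
[411 315  17  15 148] [array([  60.25, -245.36]), array([  71.74, -255.72])] [  65.18 -249.55]
```

View pics/w3.png

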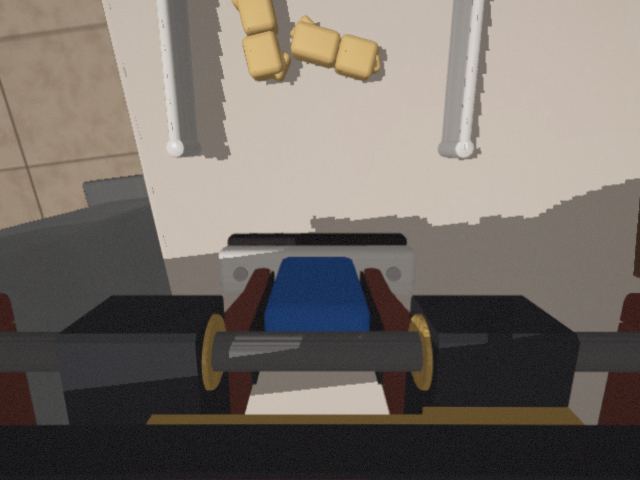

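All four chips (tan, around (255,45) and (335,50)) are well inside the cheeks. The scraper stands outside, at y ≈ -208 in the extractor's frame, so I'll let go of it there.

play_rows([
  [0, 0, -0.6],
  [0, 0, 0],
], yaw=[0, 0])

```text
t: 9.57
ee_pos: [459.8, 123.4, 57.2]
orientation: [2.357, 2.077, -0.0]
ft_force: [-0.5, -1.1, 0.1]
width: 40.0
grasp_force: 30.0
```

play_rows([
  [0, 0, 0],
  [0, 0, 0],
  [0, 0, 0],
  [0, 0, 0],
  [0, 0, 0],
  [0, 0, 0],
  [0, 0, 0],
  [0, 0, 0],
], yaw=[0, 0, 0, 0, 0, 0, 0, 0], gripper=0)

```text
t: 10.23
ee_pos: [459.8, 123.9, 57.1]
orientation: [-2.355, -2.079, -0.0]
ft_force: [-0.1, 0.2, 0.3]
width: 86.4
grasp_force: 0.0
```

play_rows([
  [0, 0, 15],
  [0, 0, 30],
  [0, 0, 35],
  [0, 0, 35],
  [0, 0, 35],
  [0, 0, 25],
  [0, 0, 10],
  [0, 0, 0],
], yaw=[0, 0, 0, 0, 0, 0, 0, 0])

```text
t: 10.9
ee_pos: [461.2, 124.1, 244.3]
orientation: [2.354, 2.077, 0.007]
ft_force: [-0.1, -0.1, -0.4]
width: 87.8
grasp_force: 0.0
```

Run:
```python
from h import *
np.set_printoptions(precision=2,suppress=True)
o=ctrl.get_obs();print(o["t"],o["ee_pos"],o["qpos"],R.from_rotvec(o["orientation"]).as_matrix()[:2,1],o["ft_force"],o["width"])
th=-0.127;O=np.array([484,328.8]);A=np.array([[np.cos(th),-np.sin(th)],[np.sin(th),np.cos(th)]])
P=dict(w=shot("wrist"),t=shot("top"),s=shot("scene"));save(P["w"],"w4.png")
for n in("scraper_grip","catch_tab","lever_grip","lever_pivot","intake"):
    L=[]
    for k,p in P.items():
        for q in models.landmark_of(p,n)[:1]:
            L.append((p,q["location"])); x=depthpt(p,q["location"]); print(n,k,q["location"],round(q["conf"],2),x,A.T@(x[:2]-O))
    if len(L)>1: x=tri(L);print("  tri",x,A.T@(x[:2]-O))
```

```text
10.9 [461.16 124.12 244.31] [ 0.24  0.17  1.93 -0.    1.03  0.36] [ 0.99 -0.12] [-0.15 -0.06 -0.4 ] 87.83408766518373
scraper_grip w [314.3, 225.7] 0.67 [459.28 125.4   98.14] [   1.24 -204.89]
scraper_grip s [336.3, 277.4] 0.69 [438.6  130.53  87.67] [ -19.92 -202.42]
  tri [457.59 118.32  71.69] [   0.47 -212.12]
catch_tab w [332.2, 103.7] 0.65 [490.74 231.15  16.89] [ 19.05 -96.01]
catch_tab t [199.6, 284.1] 0.53 [469.61 353.38 113.5 ] [-17.39  22.56]
catch_tab s [234.9, 297.0] 0.49 [462.91 352.04 111.34] [-23.86  20.38]
  tri [484.31 306.66  86.96] [  3.11 -21.92]
lever_grip t [214.1, 263.5] 0.97 [508.12 322.93 127.43] [24.67 -2.77]
lever_grip s [239.0, 279.5] 0.91 [500.92 324.61 119.12] [17.31 -2.02]
  tri [507.84 323.67 115.04] [24.29 -2.07]
lever_pivot t [218.9, 275.2] 0.92 [488.51 327.64  52.  ] [ 4.62 -0.58]
lever_pivot s [240.6, 309.0] 0.77 [503.52 325.53  44.09] [19.78 -0.77]
  tri [489.54 329.09  54.61] [5.46 0.99]
intake w [310.4, 2.5] 0.76 [479.56 312.91  47.56] [ -2.39 -16.33]
intake t [223.2, 276.9] 0.72 [485.09 319.38  49.18] [ 2.28 -9.2 ]
intake s [244.4, 328.9] 0.7 [444.57 346.02  43.16] [-41.29  12.09]
  tri [484.05 327.8    5.72] [ 0.18 -0.98]
```

View pics/w4.png

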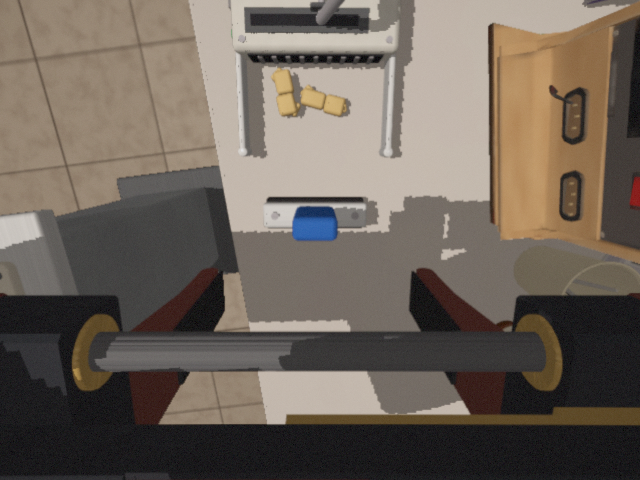

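Chips are in the scoop (285,95) and (325,100), and the scraper stands free at (315,215). Next I'll move nearer to look at the catch and lever.

play_rows([
  [0, 15, 0],
  [0, 25, 0],
  [-1, 30, 0],
  [-1, 30, 0],
  [-1, 20, 0],
  [0, 11, 0],
  [0, 0, 0],
  [0, 0, 0],
], yaw=[0, 0, 0, 0, 0, 0, 0, 0], gripper=1)

```text
t: 12.47
ee_pos: [456.6, 254.6, 241.9]
orientation: [2.354, 2.08, -0.001]
ft_force: [-0.2, 0.3, 0.3]
width: 37.9
grasp_force: 0.0
```

```bash
cat > look.py <<'E'
from h import *
np.set_printoptions(precision=2,suppress=True)
o=ctrl.get_obs();print(o["t"],o["ee_pos"],o["qpos"],R.from_rotvec(o["orientation"]).as_matrix()[:2,1],o["ft_force"],o["width"])
th=-0.127;O=np.array([484,328.8]);A=np.array([[np.cos(th),-np.sin(th)],[np.sin(th),np.cos(th)]])
print("tool",A.T@(o["ee_pos"][:2]-O))
P=dict(w=shot("wrist"),t=shot("top"),s=shot("scene"))
for n in("catch_tab","lever_grip","lever_pivot"):
    L=[]
    for k,p in P.items():
        for q in models.landmark_of(p,n)[:1]:
            L.append((p,q["location"])); x=depthpt(p,q["location"]); print(n,k,q["location"],round(q["conf"],2),x, A.T@(x[:2]-O) if x is not None else '')
    if len(L)>1: x=tri(L);print("  tri",x,A.T@(x[:2]-O))
# red points by depth
for k,p in P.items():
    hsv=cv2.cvtColor(p["pixels"],cv2.COLOR_RGB2HSV)
    m=(cv2.inRange(hsv,(0,150,90),(8,255,255))|cv2.inRange(hsv,(172,150,90),(180,255,255)))
    X=np.array([depthpt(p,(u,v)) for v,u in np.argwhere(m) if p["range_z"][v,u]>0])
    if not len(X): continue
    Y=np.c_[(X[:,:2]-O)@A,X[:,2]]; Y=Y[(abs(Y[:,0])<76)&(abs(Y[:,1])<130)&(Y[:,2]>45)]
    for lo,hi in((45,60),(60,80),(80,95),(95,104),(104,125)):
        S=Y[(Y[:,2]>lo)&(Y[:,2]<hi)]
        if len(S)>3: print(k,lo,hi,len(S),np.percentile(S,5,axis=0),np.percentile(S,95,axis=0))
E
python3 - <<'E'
exec(open('look.py').read()); save(P["w"],"w5.png")
E
```

```text
12.4667 [456.61 254.58 241.9 ] [ 0.49  0.25  1.84 -0.    1.06  0.61] [ 0.99 -0.12] [-0.23  0.31  0.26] 37.859497956050014
tool [-17.77 -77.09]
catch_tab w [304.4, 100.5] 0.97 [459.17 355.33 114.46] [-27.99  23.17]
catch_tab s [235.2, 298.0] 0.69 [459.73 352.92 111.36] [-27.13  20.85]
  tri [458.65 354.54 112.73] [-28.41  22.33]
lever_grip w [374.9, 133.2] 0.81 [507.27 325.06 129.15] [23.56 -0.76]
lever_grip s [239.3, 277.2] 0.69 [500.95 323.55 124.22] [17.47 -3.06]
  tri [507.61 323.2  120.26] [24.13 -2.57]
lever_pivot w [345.2, 135.9] 0.9 [491.56 327.63  53.52] [ 7.65 -0.2 ]
lever_pivot s [238.8, 311.2] 0.69 [491.26 334.98  50.71] [6.42 7.05]
  tri [493.38 330.66  47.58] [9.07 3.03]
w 60 80 57 [ 2.51 41.02 64.09] [ 8.4  49.48 79.42]
w 80 95 59 [ 2.31 33.68 80.3 ] [ 8.72 41.08 93.43]
w 95 104 44 [ 2.39 29.05 95.36] [  8.65  34.02 103.09]
w 104 125 1036 [-44.21  17.69 110.62] [  6.86  26.55 114.85]
s 60 80 32 [ 0.99 38.11 60.89] [ 5.42 47.48 77.77]
s 80 95 29 [ 1.44 28.1  80.3 ] [ 5.55 38.35 93.81]
s 95 104 13 [ 0.93 25.34 95.9 ] [  5.13  30.58 103.07]
s 104 125 85 [-46.91  19.45 107.06] [  3.87  26.39 112.1 ]
```

View pics/w5.png

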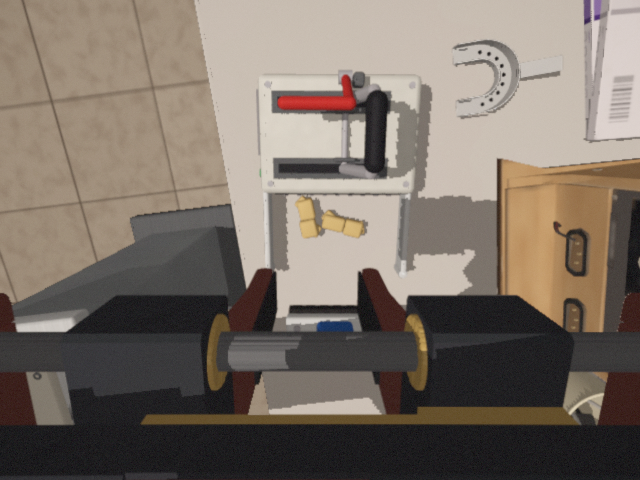

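play_rows([
  [0, 20, 0],
  [0, 25, 0],
  [-1, 20, -10],
  [0, 6.7, -20],
  [0, 0, -30],
  [0, 0, -20],
  [0, 0, 0],
  [0, 0, 0],
], yaw=[0, 0, 0, 0, 0, 0, 0, 0])

```text
t: 13.73
ee_pos: [455.2, 326.2, 161.4]
orientation: [-2.355, -2.079, 0.004]
ft_force: [-0.2, 0.6, -0.2]
width: 0.2
grasp_force: 0.0
```

play_rows([
  [0, 0, -25],
  [0, 0, -25],
  [0, 0, -17],
  [0, 0, -7],
  [0, 0, 0],
  [0, 0, 0],
], yaw=[0, 0, 0, 0, 0, 0])

```text
t: 14.23
ee_pos: [456.7, 327.0, 89.4]
orientation: [2.356, 2.078, 0.003]
ft_force: [0.6, 0.2, -0.7]
width: 0.6
grasp_force: 0.0
```

play_rows([
  [1.2, 10, 0],
  [1.3, 10, 0],
  [1.3, 10, 0],
  [1.3, 10, 0],
  [1.3, 10, 0],
  [1.3, 10, 0],
  [1.2, 8, 0],
  [0, 0, 0],
], yaw=[0, 0, 0, 0, 0, 0, 0, 0])

```text
t: 14.9
ee_pos: [464.9, 396.4, 88.0]
orientation: [-2.354, -2.08, -0.001]
ft_force: [-0.1, -0.6, -1.0]
width: 0.7
grasp_force: 0.0
```

play_rows([
  [0.6, 5, 0],
  [0.6, 5, 0],
  [0, 0, 0],
], yaw=[0, 0, 0])

```text
t: 15.15
ee_pos: [465.8, 405.0, 87.9]
orientation: [-2.355, -2.079, 0.0]
ft_force: [-0.3, -0.5, 0.2]
width: 0.6
grasp_force: 0.0
```

Run:
```python
exec(open('look.py').read()); save(P["w"],"w6.png")
```

```text
15.15 [465.83 404.99  87.89] [0.7  0.59 1.72 0.   0.83 0.82] [ 0.99 -0.12] [-0.28 -0.53  0.21] 0.566085039608082
tool [-27.67  73.27]
catch_tab w [315.0, 265.5] 0.69 [466.86 423.25 106.83] [-28.96  91.52]
catch_tab t [261.3, 285.4] 0.35 [467.89 246.02  13.94] [ -5.49 -84.15]
catch_tab s [197.5, 311.1] 0.55 [470.6  424.1  103.83] [-25.36  92.83]
  tri [484.5  349.86  35.9 ] [-2.17 20.95]
lever_grip t [213.6, 262.9] 0.69 [509.28 323.94 127.2 ] [25.69 -1.62]
lever_grip s [235.8, 278.6] 0.56 [501.61 330.86 123.24] [17.21  4.27]
  tri [510.21 326.6  116.53] [26.28  1.14]
lever_pivot t [219.7, 274.4] 0.86 [490.12 326.1   51.59] [ 6.42 -1.9 ]
lever_pivot s [239.7, 309.2] 0.69 [505.8  326.59  42.51] [21.9   0.57]
  tri [491.8  328.9   52.36] [7.72 1.09]
w 60 80 8 [ 1.99 66.48 74.86] [ 2.47 69.2  79.3 ]
w 80 95 175 [ 2.17 70.17 81.86] [ 7.67 79.44 94.45]
w 95 104 369 [-41.91  80.18  96.28] [  7.44  94.64 103.91]
w 104 125 2645 [-44.04  86.62 104.47] [  6.33  93.94 107.19]
t 60 80 26 [ 2.27 54.66 61.31] [ 6.55 68.78 78.08]
s 95 104 6 [-48.5   89.84 100.48] [-42.23  92.62 103.73]
```

Catch is open (tab at y ≈ 91, about 1.2 rad). Next I'll retract, open the gripper and go above the crossbar.

play_rows([
  [-0.5, -5, 0],
  [0, 0, 20],
  [0, 0, 30],
  [0, 0, 30],
  [0, 0, 22],
  [0, -5, 10],
  [6, -10, 0],
  [8, -15, 0],
], yaw=[0, 0, 0, 0, 0, 0, 0, 0])

```text
t: 16.42
ee_pos: [479.1, 369.0, 199.7]
orientation: [-2.354, -2.081, -0.0]
ft_force: [0.1, -0.6, -1.1]
width: 0.4
grasp_force: 0.0
```

play_rows([
  [10, -15, 0],
  [10, -15, 0],
  [7, -10, 0],
  [0, -4, 0],
  [0, 0, 0],
  [0, 0, 0],
  [0, 0, 0],
  [0, 0, 0],
], yaw=[0, 0, 0, 0, 0, 0, 0, 0], gripper=0)

```text
t: 17.08
ee_pos: [505.9, 326.1, 199.9]
orientation: [-2.354, -2.08, 0.0]
ft_force: [-0.1, -0.4, 0.2]
width: 50.2
grasp_force: 0.0
```

Run:
```python
exec(open('look.py').read()); save(P["w"],"w7.png")
```

```text
17.0833 [505.94 326.09 199.93] [0.55 0.42 1.7  0.   1.03 0.68] [ 0.99 -0.12] [-0.05 -0.42  0.18] 50.211576631242515
tool [22.11  0.09]
catch_tab w [241.4, 111.5] 0.57 [466.67 420.98 106.92] [-28.87  89.24]
catch_tab t [162.7, 282.8] 0.5 [464.5  326.92 462.78] [-19.1   -4.34]
catch_tab s [199.5, 313.4] 0.62 [462.29 423.54 103.83] [-33.54  91.22]
  tri [468.48 423.91 101.66] [-27.44  92.38]
lever_grip w [322.2, 244.7] 0.56 [509.39 329.21 128.87] [25.13  3.62]
lever_grip t [211.2, 263.9] 0.73 [484.44 244.48 549.71] [ 11.11 -83.58]
lever_grip s [237.2, 277.1] 0.86 [502.2  327.41 125.18] [18.23  0.93]
  tri [507.93 327.45 122.14] [23.9   1.69]
lever_pivot w [301.6, 227.4] 0.69 [492.2  327.03  53.56] [ 8.36 -0.72]
lever_pivot t [219.3, 272.1] 0.57 [475.64 239.5  523.92] [  3.02 -89.64]
lever_pivot s [241.6, 308.1] 0.75 [505.59 322.29  43.66] [22.25 -3.72]
  tri [493.52 326.99  53.79] [ 9.67 -0.59]
w 60 80 160 [ 3.29 52.61 62.66] [ 9.22 65.93 78.99]
w 80 95 178 [ 3.46 67.25 80.93] [ 9.19 79.54 94.45]
w 95 104 126 [-35.2   80.16  95.46] [  8.98  86.02 103.83]
w 104 125 1115 [-43.73  86.01 104.7 ] [  6.73  93.52 107.25]
t 95 104 4 [-46.35  88.04 101.53] [-38.75  93.9  103.85]
t 104 125 38 [-46.58  88.89 104.48] [-26.9   94.95 107.8 ]
s 60 80 35 [ 0.37 54.94 60.73] [ 4.25 69.65 78.25]
s 80 95 22 [-0.63 71.42 80.36] [ 4.12 82.02 92.79]
s 95 104 62 [-47.73  85.38 101.1 ] [  0.74  93.14 103.83]
s 104 125 25 [-40.37  87.1  104.1 ] [  1.42  91.06 104.86]
```

View pics/w7.png

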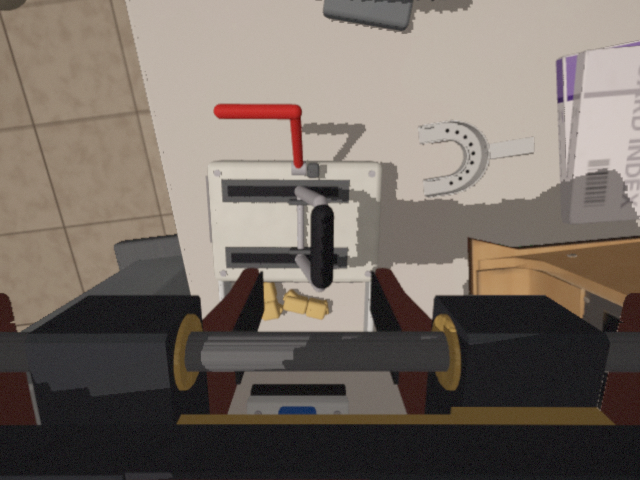

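The catch lies open (red, (255,112)) and the crossbar is at (321,247), under the fingers. I'll descend onto it.

play_rows([
  [2, 1, 0],
  [0, 0, 0],
  [0, 0, 0],
  [0, 0, 0],
  [0, 0, -10],
  [0, 0, -20],
  [0, 0, -25],
  [0, 0, -20],
], yaw=[0, 0, 0, 0, 0, 0, 0, 0])

```text
t: 18.35
ee_pos: [508.0, 326.2, 123.3]
orientation: [-2.355, -2.079, 0.001]
ft_force: [-1.0, -1.2, 0.3]
width: 87.6
grasp_force: 0.0
```

play_rows([
  [0, 0, -15],
  [0, 0, -9],
  [0, 0, 0],
  [0, 0, 0],
], yaw=[0, 0, 0, 0])

```text
t: 18.68
ee_pos: [508.3, 326.4, 100.7]
orientation: [-2.355, -2.079, 0.001]
ft_force: [0.7, 0.3, -0.2]
width: 87.9
grasp_force: 0.0
```

play_rows([
  [0, 0, 0],
  [0, 0, 0],
  [0, 0, 0],
  [0, 0, 0],
  [0, 0, 0],
  [0, 0, 0],
  [0, 0, 0],
  [0, 0, 0],
], yaw=[0, 0, 0, 0, 0, 0, 0, 0], gripper=1)

```text
t: 19.35
ee_pos: [508.4, 326.5, 101.1]
orientation: [-2.356, -2.079, -0.0]
ft_force: [0.4, -0.3, -0.2]
width: 38.0
grasp_force: 0.0
```

play_rows([
  [0, 0, 0],
  [0, 0, 0],
  [0, 0, 0],
  [0, 0, 0],
  [0, 0, 0],
  [0, 0, 0],
], yaw=[0, 0, 0, 0, 0, 0])

```text
t: 19.85
ee_pos: [508.8, 326.5, 101.2]
orientation: [2.355, 2.079, 0.001]
ft_force: [3.6, -1.4, 0.2]
width: 15.2
grasp_force: 30.0
```

play_rows([
  [-7, 0.9, 1.3],
  [-7, 0.9, 0.8],
  [-7.1, 0.9, -0.1],
  [-7.1, 0.9, -0.6],
  [-7, 0.9, -1.5],
  [-7, 0.9, -2.1],
  [-6.4, 0.8, -2.8],
  [-6.3, 0.8, -3.4],
], yaw=[0, 0, 0, 0, 0, 0, 0, 0])

```text
t: 20.52
ee_pos: [457.1, 334.9, 94.9]
orientation: [2.353, 2.078, 0.013]
ft_force: [10.1, -2.1, 6.2]
width: 14.9
grasp_force: 30.0
```

play_rows([
  [-4.5, 0.6, -3],
  [-4.2, 0.5, -3.3],
  [0, 0, 0],
  [0, 0, 0],
  [0, 0, 0],
  [0, 0, 0],
  [0, 0, 0],
], yaw=[0, 0, 0, 0, 0, 0, 0])

```text
t: 21.1
ee_pos: [447.9, 336.3, 88.2]
orientation: [2.354, 2.078, 0.011]
ft_force: [7.9, 0.6, 6.0]
width: 15.3
grasp_force: 30.0
```

Run:
```python
exec(open('look.py').read()); save(P["s"][:] if 0 else P["s"],"s8.png");save(P["t"],"t8.png")
a=P["s"]["pixels"][200:360,150:400,::-1];b=P["w"]["pixels"][:,:,::-1]
cv2.imwrite("pics/c8.png",np.vstack([cv2.resize(a,(500,320)),cv2.resize(b,(500,280))]))
print(o["grasp_force"])
for n in("scraper_grip","chip0_c","chip1_c","chip2_c","chip3_c"):
  for k in("w","s"):
    for q in models.landmark_of(P[k],n)[:1]: x=atz(P[k],q["location"],74 if n[0]=='s' else 8);print(n,k,q,A.T@(x[:2]-O))
```

```text
21.1 [447.92 336.26  88.17] [ 0.62  0.52  1.86 -0.    0.76  0.75] [ 0.99 -0.12] [7.86 0.56 5.97] 15.320863299941976
tool [-36.73   2.83]
catch_tab w [339.5, 91.4] 0.93 [466.33 420.42 107.15] [-29.13  88.64]
catch_tab s [199.4, 312.3] 0.68 [466.44 422.18 102.98] [-29.24  90.41]
  tri [466.92 421.54 102.36] [-28.69  89.83]
lever_grip w [315.3, 313.3] 0.9 [446.8  337.46 116.44] [-38.     3.88]
lever_grip t [268.1, 297.6] 0.22 [442.56 231.65  16.44] [ -28.8  -101.61]
lever_grip s [283.1, 332.5] 0.73 [432.4  266.89   5.  ] [-43.35 -67.95]
  tri [445.06 253.06 -25.56] [-29.03 -80.06]
lever_pivot w [395.5, 268.9] 0.69 [491.82 330.01  54.53] [7.6  2.19]
lever_pivot t [216.1, 273.5] 0.63 [486.86 307.79 186.23] [  5.5  -20.48]
lever_pivot s [241.4, 308.1] 0.52 [503.21 323.74  45.87] [19.69 -2.59]
  tri [491.08 330.85  57.2 ] [6.77 2.93]
w 60 80 483 [ 2.31 52.26 62.59] [ 8.22 66.77 79.04]
w 80 95 556 [ 2.3  68.09 80.92] [ 8.61 79.88 94.26]
w 95 104 495 [-41.01  79.86  95.55] [  8.16  85.47 103.85]
w 104 125 3750 [-44.23  85.89 104.6 ] [  5.96  93.6  107.27]
s 60 80 35 [ 0.98 55.81 62.21] [ 4.36 70.58 79.34]
s 80 95 23 [ 0.51 71.41 80.69] [ 3.41 82.   94.41]
s 95 104 60 [-48.5   85.46 100.42] [  2.36  93.35 103.87]
s 104 125 27 [-36.43  87.29 104.01] [ -1.27  91.7  104.87]
29.9997478723526
scraper_grip s {'location': [334.8, 277.1], 'conf': 0.6} [  -0.29 -210.01]
chip0_c s {'location': [284.4, 326.5], 'conf': 0.5} [-30.6  -76.39]
chip1_c s {'location': [286.1, 316.0], 'conf': 0.66} [ -0.84 -93.11]
chip2_c w {'location': [328.6, 373.4], 'conf': 0.8} [-27.66 -95.72]
chip2_c s {'location': [292.1, 327.4], 'conf': 0.51} [-40.16 -89.66]
chip3_c s {'location': [250.7, 301.3], 'conf': 0.71} [ 80.72 -42.24]
```

View pics/c8.png

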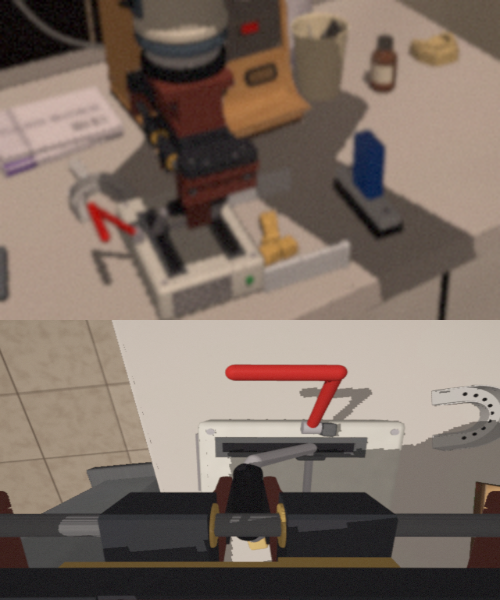

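play_rows([
  [-1.5, 0.2, -1],
  [0, 0, 0],
  [0, 0, 0],
  [0, 0, 0],
  [0, 0, 0],
  [0, 0, 0],
  [0, 0, 0],
  [0, 0, 0],
], yaw=[0, 0, 0, 0, 0, 0, 0, 0])

```text
t: 22.87
ee_pos: [447.1, 336.4, 87.5]
orientation: [2.354, 2.078, 0.013]
ft_force: [9.0, -2.6, 5.9]
width: 15.0
grasp_force: 30.0
```

```bash
python3 -c "
from workcell import ticket; print(ticket.close_job())"
```

```text
the job is handed in; nothing more can be done
None
```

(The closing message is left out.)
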